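Clear the jig and hold the cleat into its fence

ROBOT

A 6-joint arm with a two-finger parallel gripper is mounted at the origin on the work surface. World frame = base frame: x ahead of the robot, y to its left, z up, the work surface at z = 0. Lengths are in m, angles in rad, forces in N, time in s.
With the tool pointing down it reaches from about 0.375 to 0.9 m from the base axis. Payload 3.1 kg.
Tool frame: the origin (TCP) lies midway between the tips of the shut fingers; the grasp point (between the pads) lies 19 mm behind it (manip.grasp_offset is the distance from the TCP to the grasp point, in m); z points along the fingers, y is the line along which they close (so a half turn about z gives the same grasp; the last joint's range is limited). The gripper opens to 85 mm and grips with 20 to 120 N. Pads are 22 mm wide; open, the fingers measure 114 mm over their backs; the gripper's body (76 mm by 85 mm) begins 54 mm behind the grasp point. The pads swing forward as they close: fully open they stand 13 mm farther back than shut.
Start: joints at [-1.462, 0.527, 1.433, -0, 1.181, -0.178], TCP at [0.177, -0.599, 0.231] pointing down, gripper open.
Joint ranges: [-3.08, 3.08], [-0.75, 2.2], [0.22, 2.44], [-1.43, 4.57], [0, 2.65], [-2.85, 2.85]. Speed limits (rad/s): [2.79, 2.79, 3.14, 3.14, 3.14, 3.14].

INTERFACE

Orientations are given as a unit quaternion [x, y, z, w].
In Python, from station import sensors, cams, order, manip gives the robot as it stands.
- The arm moves only by the tool move_arm, never from a script. Its argument "targets" is a list of rows, each an object of numbers: "dx", "dy", "dz": the shift along the world's x, y, z normalised to -1 to 1, where 1 is 25 mm; "rx", "ry", "rz": the turn, a rotation vector about the world's x, y, z normalised to -1 to 1, where 1 is 30 degrees. A call has exactly 10 rows; each row shifts and turns the commanded pose from where the row before left it; what a row does not reach is not made up. A row lasts 1/8 s, in which the tool goes at most 62.5 mm and 10.7 degrees, less where a joint would pass 70% of its speed; a pose out of reach is approached as far as the arm can. A call with a number of a shift or a turn outside -1 to 1 is refused whole. A call with a gripper value outside its range is refused whole. "claw" is the opening in per cent of the stroke, from 0 (shut) to 100 (fully open), set as the call begins (left out, the last holds). The fingers move at their own pace and stop on an object; "newtons" is the grip in N (left out, the last holds). Time passes only in rows, so rows that do not move let the fingers close, or fill a call up. It gives the time, the measured TCP pose, the force, the opening and the grip force at its end, in the units of the state.
- sensors.sense(): the state, without advancing time (a new reading comes with each control period).
- cams.snapshot(name): name is "scene" or "top" or "wrist"; returns the picture (420x560x3 uint8, red, green, blue); there is no depth.
- cams.camera_model(name): a dict with "fx", "fy", "cx", "cy" (pixels), "extrinsics" (4x4, takes a point from world to camera coordinates). Camera axes: x right, y down, z forward; pixel columns grow to the right and rows downward; lengths in m; the calibration is good to about 2 mm. A picture is of the moment at which its call begins: read the wrist's pose just before it. camera_model takes no time and is no camera call; for the wrist camera it gives the pose at the moment of the call.
- order.sign_off(): hands the job in; it is judged then, once.
The state is a dict: "t": time; "q": joint angles; "qd": joint speeds; "tau": joint torques, N m; "tcp_pos": TCP position; "tool_rot": TCP orientation; "force": force on the tool from outside, world axes, zero at the start; "ft_torque": the same for the moment, N m; "finger_gap": opening from 0.0 (shut) to 1.0 (fully open); "gripper_force": force on a finger pad.
Only numpy, scipy, OpenCV 4.12 (cv2) and the standard library are available. Lean on these libraries where they do the work, as an engineer would, in place of code of your own. Each camera call takes 0.05 s, during which the arm holds its last target. There are 200 camera calls.

TASK

Clear the drilling jig for work: take the blue setting gauge off the jig's bed and hang it by its hole on the yellow peg of the hook stand, right down on the peg, and let go of it. Then slide the bevelled wooden cleat along the bed until its long back face is flush along the aluminium fence without sticking out past either end of it, and with the fingertips press it firmly down onto the bed and against the fence at once (about 10 newtons each way), as if for drilling. The program finishes while still holding that push; leave the bin, glue bottle and tape measure where they stand.

Things in the scene. Friction and masses are not known exactly. Their poses are not given: they have to be found in the camera images.
- cleat: Loose beech cleat, 0.2 kg, 150 mm long (its y), 50 wide (x), 36 high. Origin: centre of its underside, z up. The flat +x face goes against the fence. The -x side is upright for the lowest 16 mm, then bevelled at 45 degrees from x=-25, z=16 up to x=-5, z=36 mm. At the start it lies on the bed, its back face 17 to 19 cm short of the fence, bevel away from the fence, nearly parallel to it
- cleat_bevel (a point): Middle of the cleat's bevel face (x = -15, z = 26 mm in the cleat's frame, mid-length). A push down and towards the fence at 45 degrees here is square to the face
- gauge: Blue setting gauge: flat rigid bar 120 mm long (its x), 36 mm wide (its y), 8 mm thick, about 0.1 kg, with a through hole near its +x end. Origin at the centre of its underside, z up. At the start it lies flat on the bed between cleat and fence, long side roughly square to the fence, hole end towards the cleat
- gauge_hole (a point): Centre of the gauge's hole (22 mm diameter), at mid-thickness: x = +42 mm, z = 4 mm in the gauge's frame
- bed: White laminate bed of the fixed jig, slick (friction about 0.25), 300 mm (its x, towards the fence) by 260 mm (its y), 12 mm thick on a 6 mm base: its top is 18 mm above the bench. Origin at the centre of its underside, 6 mm above the bench
- fence: Aluminium fence fixed along the far (+x) edge of the bed: 30 mm thick (its x), 250 mm long (its y), 25 mm high above the bed. Origin at the centre of its underside, level with the bed's top. The working face looks along its -x, 15 mm from the origin, back over the bed towards the robot. Its y runs along the face
- stand: Fixed hook stand. Origin on the bench straight below the peg's foot. A round yellow foot (radius 40 mm, 12 mm high) and a 12 mm thick upright post stand 40 mm to its +x; at 115 mm height the rod bends to -x, and ends under the peg. It stands to the left or right of the jig
- peg: Yellow peg of the hook stand. Origin at its foot, on its axis, 120 mm above the bench; z runs up the peg, which leans 25 degrees from vertical towards the stand's -x. Diameter 10 mm, tapered tip at z = 55 mm. A dark disc of radius 16 mm fills z = 0 to 4 mm: the gauge comes down onto it. When let go, the gauge droops, heavy end down, and may bind where it is
- bin: Bystander: loose yellow open box of screws, 110 x 90 x 50 mm, on the opposite side of the jig from the hook stand. Origin at the centre of its underside
- glue: Bystander: loose white glue bottle with orange cap, 52 mm diameter, 130 mm high, beyond on the left. Origin at the centre of its underside
- tape: Bystander: loose yellow tape measure, 65 x 35 x 60 mm high, beyond on the right. Origin at the centre of its underside

How it is judged:
By the outcome, as a careful person would: the job done as asked, in the order asked, and still so for the second after the job is handed in, while the arm keeps its last pose, push and grip.
It also fails if it takes over 72 s, if anything falls off the work surface, if the arm or the gripper's body presses on something with over 40 N, if the wrist force passes 120 N, or if a joint passes its speed limit or range.

## Working session

There is one attempt and no reset: what is moved stays moved. The work goes in short steps, Python scripts to look and compute and a tool call to move; the robot and the scene stay as the last step left them, time stands still between calls to the robot, and variables do not carry over. Pictures are saved under pics/ and viewed, at most 10 in all, crops included, and the job is handed in when it is done.

Besides the shell and the picture viewer there is one more tool, called as name(argument=value, ...) on one line, values as JSON. move_arm: Moves the arm, as the interface text tells. Scaled input: -1 to 1 covers 25 mm each way for a shift and 30 degrees each way for a turn. Its arguments: {"type":"object","properties":{"targets":{"type":"array"},"claw":{"type":"number"},"newtons":{"type":"number"}},"required":["targets"]}

```bash
ls; mkdir -p pics; python3 - <<'E'
from station import sensors,cams,manip
import cv2,numpy as np
print(sensors.sense())
for n in("scene","top"):
    im=cams.snapshot(n);cv2.imwrite(f"pics/{n}0.png",im[:,:,::-1])
    m=cams.camera_model(n);print(n,m)
print(manip.grasp_offset)
E
```

```text
pics
{'t': 0.0, 'q': array([-1.46147580e+00,  5.28426527e-01,  1.43390677e+00, -2.77383512e-05,
        1.18138971e+00, -1.78488956e-01]), 'qd': array([-3.41839838e-04,  4.75482937e-04, -1.08461438e-03, -4.85637929e-04,
        6.52191549e-04, -1.51716482e-06]), 'tau': array([-9.24420237e-04, -4.42359102e+01, -1.78027207e+01, -4.00850140e-04,
        8.36447318e-03, -2.64303779e-07]), 'tcp_pos': array([ 0.17735596, -0.5985619 ,  0.23035655]), 'tool_rot': array([ 9.89662250e-01,  1.43413722e-01,  2.40133702e-05, -1.06498270e-03]), 'force': array([0.31365495, 0.73467795, 0.0368547 ]), 'ft_torque': array([ 0.06226183, -0.0335755 ,  0.04501143]), 'gripper_force': 0.0, 'finger_gap': 0.998489920593021}
scene {'fx': 542.345697128494, 'fy': 542.345697128494, 'cx': 282.03718369547045, 'cy': 199.76857163515263, 'extrinsics': array([[-8.38321177e-03,  9.99964322e-01, -1.03755419e-03,
         1.43181305e-03],
       [ 6.66134190e-01,  4.81069069e-03, -7.45816397e-01,
        -3.19224023e-01],
       [-7.45784797e-01, -6.94348713e-03, -6.66150752e-01,
         1.93167796e+00],
       [ 0.00000000e+00,  0.00000000e+00,  0.00000000e+00,
         1.00000000e+00]])}
top {'fx': 401.0337255774973, 'fy': 401.0337255774973, 'cx': 279.5113980035717, 'cy': 203.89631022576424, 'extrinsics': array([[-0.02196587, -0.9995905 , -0.01833917,  0.00809593],
       [-0.98918188,  0.02439103, -0.14465227,  0.58403262],
       [ 0.14504035,  0.01496336, -0.98931259,  0.89666674],
       [ 0.        ,  0.        ,  0.        ,  1.        ]])}
0.0187
```

View pics/top0.png

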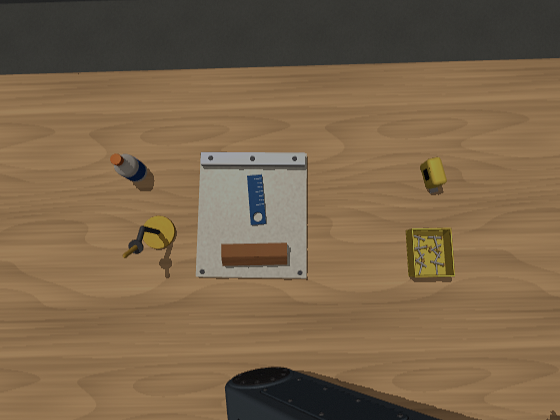

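View pics/scene0.png

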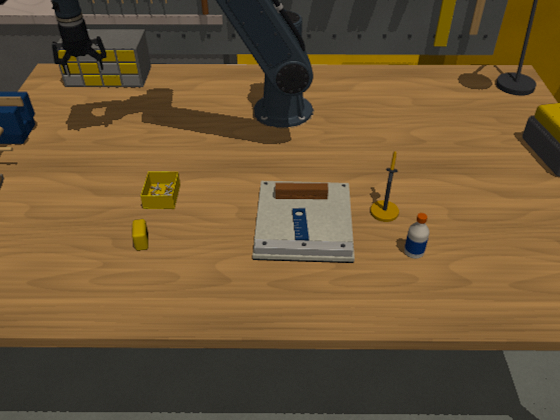

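The top picture shows the fence at rows 152-165, the gauge at about (257,200) with its hole at (258,217), and the cleat at (255,254). The stand's foot is at (158,232) and the peg is near (133,248). Next I'll zoom in to measure.

```bash
cat > h.py <<'E'
import numpy as np,cv2
from scipy.spatial.transform import Rotation as R
from station import sensors,cams
def ray(m,u,v):
    E=m["extrinsics"];d=E[:3,:3].T@np.array([(u-m["cx"])/m["fx"],(v-m["cy"])/m["fy"],1]);return -E[:3,:3].T@E[:3,3],d
def onz(m,u,v,z):
    o,d=ray(m,u,v);return o+d*(z-o[2])/d[2]
def proj(m,p):
    c=m["extrinsics"][:3,:3]@np.asarray(p,float)+m["extrinsics"][:3,3];return np.array([m["fx"]*c[0]/c[2]+m["cx"],m["fy"]*c[1]/c[2]+m["cy"]])
def tri(m1,p1,m2,p2):
    o1,d1=ray(m1,*p1);o2,d2=ray(m2,*p2);s=np.linalg.lstsq(np.c_[d1,-d2],o2-o1,rcond=None)[0]
    a,b=o1+d1*s[0],o2+d2*s[1];return (a+b)/2,np.linalg.norm(a-b)
def blob(mask):
    n,l,s,c=cv2.connectedComponentsWithStats(mask.astype(np.uint8));return l==1+np.argmax(s[1:,4])
def rect(m,mask,z):
    v,u=np.nonzero(mask);P=np.array([onz(m,a,b,z)[:2] for a,b in zip(u,v)])
    c,s,a=cv2.minAreaRect((P*1000).astype(np.float32));return c,s,a
E
python3 - <<'E'
from h import *
t=cv2.imread("pics/top0.png");s=cv2.imread("pics/scene0.png")
m=cams.camera_model("top")
b,g,r=[t[:,:,i].astype(int) for i in range(3)]
roi=np.zeros(b.shape,bool);roi[145:285,190:312]=1
print("gauge",rect(m,blob((b>r+40)&roi),.026))
print("cleat",rect(m,blob((r>b+35)&roi),.054))
f=np.hstack([cv2.resize(t[215:270,115:185],None,fx=5.7,fy=5.7,interpolation=2),np.zeros((313,2,3),np.uint8),cv2.resize(s[145:225,355:445],(352,313),interpolation=2)])
f2=cv2.resize(t[145:285,190:312],None,fx=4,fy=4,interpolation=2)[:,:]
cv2.imwrite("pics/z1.png",f);cv2.imwrite("pics/z2.png",f2)
E
```

```text
gauge ((599.334716796875, 50.85367965698242), (117.53326416015625, 34.97527313232422), 3.8416202068328857)
cleat ((563.0382080078125, 64.73712158203125), (286.8664855957031, 323.9434814453125), 88.42643737792969)Traceback (most recent call last):
  File "<stdin>", line 8, in <module>
    return _nx.concatenate(arrs, 1, dtype=dtype, casting=casting)
           ~~~~~~~~~~~~~~~^^^^^^^^^^^^^^^^^^^^^^^^^^^^^^^^^^^^^^^
ValueError: all the input array dimensions except for the concatenation axis must match exactly, but along dimension 0, the array at index 0 has size 314 and the array at index 1 has size 313
```

```bash
python3 - <<'E'
from h import *
t=cv2.imread("pics/top0.png");s=cv2.imread("pics/scene0.png")
f=np.hstack([cv2.resize(t[215:270,115:185],(385,310),interpolation=2),cv2.resize(s[145:225,355:445],(352,310),interpolation=2)])
f2=cv2.resize(t[145:285,190:312],None,fx=4,fy=4,interpolation=2)
cv2.imwrite("pics/z1.png",f);cv2.imwrite("pics/z2.png",f2)
E
```

```text
(no output)
```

View pics/z1.png

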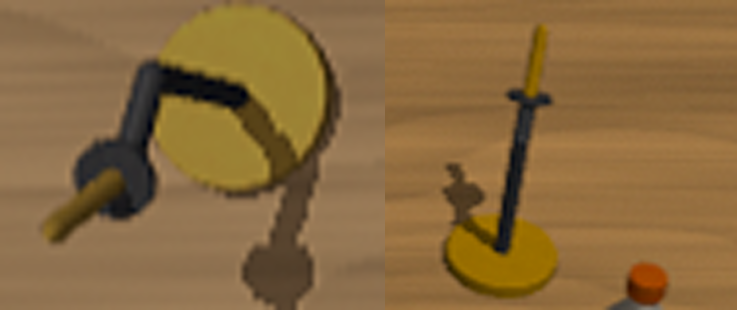

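View pics/z2.png

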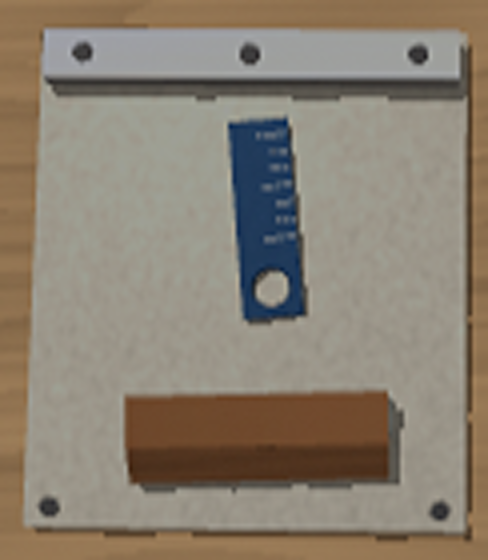

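Zoom: in the top view the peg tip is at about (124.5,256.7) and the disc centre at (135.9,246.6). In the scene view they are at (395.1,152.2) and (391.8,170.0). The fence's front edge is at row 165, columns 202-305. The cleat's back edge runs from (221,244) to (287,243).

```bash
python3 - <<'E'
from h import *
np.set_printoptions(precision=4,suppress=True)
T=cams.camera_model("top");S=cams.camera_model("scene")
z=lambda a,b:(190+a/4-.4,145+b/4-.4)
tip,e1=tri(T,(124.3,256.5),S,(394.9,152.0));d,e2=tri(T,(135.7,246.3),S,(391.6,169.8))
print("tip",tip,e1,"disc",d,e2)
print("foot",onz(T,158.4,232,.012),onz(S,384.5,210.5,.012))
print("peg disc at z~.122",onz(T,135.7,246.3,.124), "tip",onz(T,124.3,256.5,.17))
for n,p,h in [("fF L",(47,80),.043),("fF R",(461,80),.043),("fB L",(43,31),.043),("fB R",(462,33),.043),("cB L",(125,397),.054),("cB R",(388,393),.054),("rL",(127,450),.054),("rR",(389,446),.054),("hole",(272,288),.026),("bed NL",(24,525),.018),("bed NR",(466,535),.018)]: print(n,onz(T,*z(*p),h))
im=cv2.imread("pics/scene0.png");b,g,r=[im[:,:,i].astype(int) for i in range(3)]
roi=np.zeros(b.shape,bool);roi[195:250,255:350]=1
print("gauge scene",rect(S,blob((b>r+40)&roi),.026))
E
```

```text
tip [0.467  0.308  0.1645] 0.0018760421931358292 disc [0.489  0.302  0.1204] 0.0015432029782273585
foot [0.5274 0.288  0.012 ] [0.5358 0.2906 0.012 ]
peg disc at z~.122 [0.4889 0.2998 0.124 ] tip [0.4669 0.3048 0.17  ]
fF L [0.6832 0.1787 0.043 ]
fF R [ 0.6767 -0.0677  0.043 ]
fB L [0.7134 0.1813 0.043 ]
fB R [ 0.7054 -0.0692  0.043 ]
cB L [0.4934 0.1304 0.054 ]
cB R [ 0.4922 -0.0199  0.054 ]
rL [0.4633 0.1293 0.054 ]
rR [ 0.4623 -0.0197  0.054 ]
hole [0.5573 0.0474 0.026 ]
bed NL [0.4216 0.1959 0.018 ]
bed NR [ 0.4103 -0.0634  0.018 ]
gauge scene ((604.2822265625, 52.03594207763672), (117.46146392822266, 32.92293930053711), 3.550114154815674)
```

move_arm(targets=[{"dx": 0.6,"dy": 0.87,"dz": -0.1,"rz": -0.04},{"dx": 0.6,"dy": 0.87,"dz": -0.1,"rz": -0.04},{"dx": 0.6,"dy": 0.87,"dz": -0.1,"rz": -0.04},{"dx": 0.6,"dy": 0.87,"dz": -0.1,"rz": -0.04},{"dx": 0.6,"dy": 0.87,"dz": -0.1,"rz": -0.04},{"dx": 0.6,"dy": 0.87,"dz": -0.1,"rz": -0.04},{"dx": 0.6,"dy": 0.87,"dz": -0.1,"rz": -0.04},{"dx": 0.6,"dy": 0.87,"dz": -0.1,"rz": -0.04},{"dx": 0.6,"dy": 0.87,"dz": -0.1,"rz": -0.04},{"dx": 0.6,"dy": 0.87,"dz": -0.1,"rz": -0.04}], claw=55, newtons=40)

```text
schema error: expected keys dx, dy, dz, rx, ry, rz
```

move_arm(targets=[{"dx": 0.6,"dy": 0.87,"dz": -0.2},{"dx": 0.6,"dy": 0.87,"dz": -0.2},{"dx": 0.6,"dy": 0.87,"dz": -0.2},{"dx": 0.6,"dy": 0.87,"dz": -0.2},{"dx": 0.6,"dy": 0.87,"dz": -0.2},{"dx": 0.6,"dy": 0.87,"dz": -0.2},{"dx": 0.6,"dy": 0.87,"dz": -0.2},{"dx": 0.6,"dy": 0.87,"dz": -0.2},{"dx": 0.6,"dy": 0.87,"dz": -0.2},{"dx": 0.6,"dy": 0.87,"dz": -0.2}])

```text
schema error: expected keys dx, dy, dz, rx, ry, rz
```

move_arm(targets=[{"dx": 0.6,"dy": 0.87,"dz": -0.2},{"dx": 0.6,"dy": 0.87,"dz": -0.2},{"dx": 0.6,"dy": 0.87,"dz": -0.2},{"dx": 0.6,"dy": 0.87,"dz": -0.2},{"dx": 0.6,"dy": 0.87,"dz": -0.2},{"dx": 0.6,"dy": 0.87,"dz": -0.2},{"dx": 0.6,"dy": 0.87,"dz": -0.2},{"dx": 0.6,"dy": 0.87,"dz": -0.2},{"dx": 0.6,"dy": 0.87,"dz": -0.2},{"dx": 0.6,"dy": 0.87}])

```text
schema error: expected keys dx, dy, dz, rx, ry, rz
```

```bash
cat > look.py <<'E'
from h import *
import sys
np.set_printoptions(precision=4,suppress=True)
def st():
    s=sensors.sense();r=R.from_quat(s["tool_rot"]).as_matrix()
    print("t",round(s["t"],2),"tcp",s["tcp_pos"],"q",s["q"],"F",s["force"],"gap",s["finger_gap"],s["gripper_force"]);print("x",r[:,0],"y",r[:,1],"z",r[:,2]);return s,r
def shot(cam,name):
    m=cams.camera_model(cam);im=cams.snapshot(cam);cv2.imwrite(f"pics/{name}.png",im[:,:,::-1]);return m,im[:,:,::-1].astype(int)
E
python3 - <<'E'
from look import *
st();m,im=shot("wrist","w1")
b,g,r=[im[:,:,i] for i in range(3)]
k=blob(b>r+40);print(k.sum(),rect(m,k,.026),"hole px",proj(m,(.5573,.0474,.026)))
E
```

```text
t 0.1 tcp [ 0.1774 -0.5986  0.2304] q [-1.4615  0.5284  1.4338  0.      1.1814 -0.1785] F [-0.4534 -0.5309 -0.1756] gap 1.000616050129419 0.0
x [0.9589 0.2838 0.0004] y [ 0.2838 -0.9589 -0.0019] z [-0.0002  0.002  -1.    ]
1346 ((65.136474609375, -1001.9017944335938), (108.71754455566406, 43.901206970214844), 64.51065826416016) hole px [-585.1975 -729.4396]
```

View pics/w1.png

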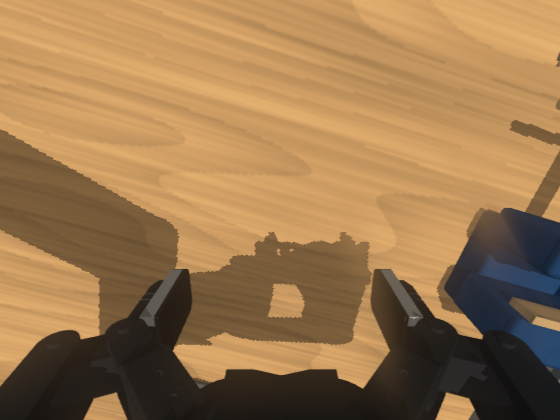

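The move calls were refused because every row needs all six keys, so the wrist picture just shows bare bench with the fingertips at about (175,290) and (400,290). I'll resend with full rows.

move_arm(targets=[{"dx": 0.6,"dy": 0.87,"dz": -0.1,"rx": 0,"ry": 0,"rz": -0.04},{"dx": 0.6,"dy": 0.87,"dz": -0.1,"rx": 0,"ry": 0,"rz": -0.04},{"dx": 0.6,"dy": 0.87,"dz": -0.1,"rx": 0,"ry": 0,"rz": -0.04},{"dx": 0.6,"dy": 0.87,"dz": -0.1,"rx": 0,"ry": 0,"rz": -0.04},{"dx": 0.6,"dy": 0.87,"dz": -0.1,"rx": 0,"ry": 0,"rz": -0.04},{"dx": 0.6,"dy": 0.87,"dz": -0.1,"rx": 0,"ry": 0,"rz": -0.04},{"dx": 0.6,"dy": 0.87,"dz": -0.1,"rx": 0,"ry": 0,"rz": -0.04},{"dx": 0.6,"dy": 0.87,"dz": -0.1,"rx": 0,"ry": 0,"rz": -0.04},{"dx": 0.6,"dy": 0.87,"dz": -0.1,"rx": 0,"ry": 0,"rz": -0.04},{"dx": 0.6,"dy": 0.87,"dz": -0.1,"rx": 0,"ry": 0,"rz": -0.04}], claw=55, newtons=40)

```text
t: 1.4
tcp_pos: [0.3278, -0.3809, 0.2061]
tool_rot: [0.999, 0.039, -0.0, -0.0]
force: [0.4, -0.1, 0.4]
finger_gap: 0.55
gripper_force: 0.0
```

move_arm(targets=[{"dx": 0.6,"dy": 0.87,"dz": -0.2,"rx": 0,"ry": 0,"rz": 0},{"dx": 0.6,"dy": 0.87,"dz": -0.2,"rx": 0,"ry": 0,"rz": 0},{"dx": 0.6,"dy": 0.87,"dz": -0.2,"rx": 0,"ry": 0,"rz": 0},{"dx": 0.6,"dy": 0.87,"dz": -0.2,"rx": 0,"ry": 0,"rz": 0},{"dx": 0.6,"dy": 0.87,"dz": -0.2,"rx": 0,"ry": 0,"rz": 0},{"dx": 0.6,"dy": 0.87,"dz": -0.2,"rx": 0,"ry": 0,"rz": 0},{"dx": 0.6,"dy": 0.87,"dz": -0.2,"rx": 0,"ry": 0,"rz": 0},{"dx": 0.6,"dy": 0.87,"dz": -0.2,"rx": 0,"ry": 0,"rz": 0},{"dx": 0.6,"dy": 0.87,"dz": -0.2,"rx": 0,"ry": 0,"rz": 0},{"dx": 0.6,"dy": 0.87,"dz": -0.2,"rx": 0,"ry": 0,"rz": 0}])

```text
t: 2.65
tcp_pos: [0.4778, -0.1635, 0.156]
tool_rot: [0.999, 0.039, -0.0, -0.0]
force: [-0.3, -0.4, -0.0]
finger_gap: 0.552
gripper_force: 0.0
```

move_arm(targets=[{"dx": 0.6,"dy": 0.87,"dz": -0.2,"rx": 0,"ry": 0,"rz": 0},{"dx": 0.6,"dy": 0.87,"dz": -0.2,"rx": 0,"ry": 0,"rz": 0},{"dx": 0.6,"dy": 0.87,"dz": -0.2,"rx": 0,"ry": 0,"rz": 0},{"dx": 0.6,"dy": 0.87,"dz": -0.2,"rx": 0,"ry": 0,"rz": 0},{"dx": 0.6,"dy": 0.87,"dz": -0.2,"rx": 0,"ry": 0,"rz": 0},{"dx": 0.6,"dy": 0.87,"dz": -0.2,"rx": 0,"ry": 0,"rz": 0},{"dx": 0.6,"dy": 0.87,"dz": -0.2,"rx": 0,"ry": 0,"rz": 0},{"dx": 0.6,"dy": 0.87,"dz": -0.2,"rx": 0,"ry": 0,"rz": 0},{"dx": 0.6,"dy": 0.87,"dz": -0.1,"rx": 0,"ry": 0,"rz": 0},{"dx": 0.6,"dy": 0.87,"dz": 0,"rx": 0,"ry": 0,"rz": 0}])

```text
t: 3.9
tcp_pos: [0.6274, 0.054, 0.1131]
tool_rot: [0.999, 0.039, -0.001, -0.0]
force: [0.6, -0.8, -0.2]
finger_gap: 0.55
gripper_force: 0.0
```

```bash
python3 - <<'E'
from look import *
st();m,im=shot("wrist","w2")
b,g,r=[im[:,:,i] for i in range(3)]
k=blob(b>r+40);print(k.sum(),rect(m,k,.026),"hole px",proj(m,(.5573,.0474,.026)))
E
```

```text
t 3.9 tcp [0.6274 0.054  0.1131] q [-0.0913  0.6795  1.5166 -0.0001  0.9469  1.4012] F [ 0.623  -0.806  -0.2369] gap 0.5496806366914251 0.0
x [ 0.9969  0.0783 -0.0014] y [ 0.0783 -0.9969 -0.0002] z [-0.0014  0.0001 -1.    ]
224 ((607.3141479492188, 45.08466339111328), (16.465131759643555, 16.909391403198242), 4.508382797241211) hole px [282.675  292.5585]
```

View pics/w2.png

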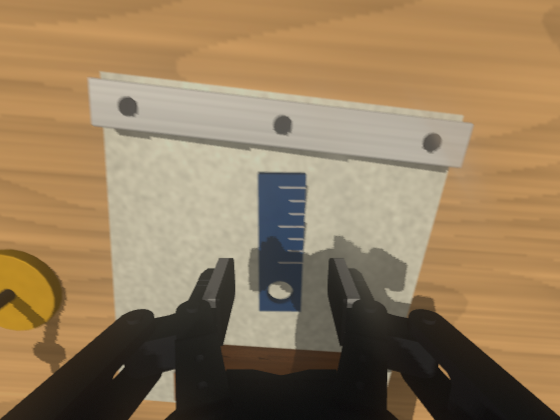

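The wrist view shows the hole at (280,291), against a predicted (283,293). The gauge is centred between the fingers and points 3.7°. Descending.

move_arm(targets=[{"dx": 0.12,"dy": 0,"dz": -0.4,"rx": 0,"ry": 0,"rz": -0.02},{"dx": 0,"dy": 0,"dz": -0.5,"rx": 0,"ry": 0,"rz": 0},{"dx": 0,"dy": 0,"dz": -0.5,"rx": 0,"ry": 0,"rz": 0},{"dx": 0,"dy": 0,"dz": -0.5,"rx": 0,"ry": 0,"rz": 0},{"dx": 0,"dy": 0,"dz": -0.5,"rx": 0,"ry": 0,"rz": 0},{"dx": 0,"dy": 0,"dz": -0.5,"rx": 0,"ry": 0,"rz": 0},{"dx": 0,"dy": 0,"dz": -0.4,"rx": 0,"ry": 0,"rz": 0},{"dx": 0,"dy": 0,"dz": -0.2,"rx": 0,"ry": 0,"rz": 0},{"dx": 0,"dy": 0,"dz": -0.1,"rx": 0,"ry": 0,"rz": 0},{"dx": 0,"dy": 0,"dz": 0,"rx": 0,"ry": 0,"rz": 0}])

```text
t: 5.2
tcp_pos: [0.6306, 0.0533, 0.0239]
tool_rot: [0.999, 0.034, 0.0, 0.0]
force: [0.1, -0.1, -0.4]
finger_gap: 0.549
gripper_force: 0.0
```

move_arm(targets=[{"dx": 0,"dy": 0,"dz": -0.1,"rx": 0,"ry": 0,"rz": 0},{"dx": 0,"dy": 0,"dz": -0.1,"rx": 0,"ry": 0,"rz": 0},{"dx": 0,"dy": 0,"dz": -0.05,"rx": 0,"ry": 0,"rz": 0},{"dx": 0,"dy": 0,"dz": -0.04,"rx": 0,"ry": 0,"rz": 0},{"dx": 0,"dy": 0,"dz": -0.04,"rx": 0,"ry": 0,"rz": 0},{"dx": 0,"dy": 0,"dz": -0.04,"rx": 0,"ry": 0,"rz": 0},{"dx": 0,"dy": 0,"dz": -0.04,"rx": 0,"ry": 0,"rz": 0},{"dx": 0,"dy": 0,"dz": 0,"rx": 0,"ry": 0,"rz": 0},{"dx": 0,"dy": 0,"dz": 0,"rx": 0,"ry": 0,"rz": 0},{"dx": 0,"dy": 0,"dz": 0,"rx": 0,"ry": 0,"rz": 0}], claw=47)

```text
t: 6.45
tcp_pos: [0.6304, 0.0532, 0.0165]
tool_rot: [0.999, 0.034, 0.0, 0.0]
force: [-4.9, 0.3, 16.6]
finger_gap: 0.47
gripper_force: 8.3
```

move_arm(targets=[{"dx": 0,"dy": 0,"dz": 0.17,"rx": 0,"ry": 0,"rz": 0},{"dx": 0,"dy": 0,"dz": 0,"rx": 0,"ry": 0,"rz": 0},{"dx": 0,"dy": 0,"dz": 0,"rx": 0,"ry": 0,"rz": 0},{"dx": 0,"dy": 0,"dz": 0,"rx": 0,"ry": 0,"rz": 0},{"dx": 0,"dy": 0,"dz": 0,"rx": 0,"ry": 0,"rz": 0},{"dx": 0,"dy": 0,"dz": 0,"rx": 0,"ry": 0,"rz": 0},{"dx": 0,"dy": 0,"dz": 0,"rx": 0,"ry": 0,"rz": 0},{"dx": 0,"dy": 0,"dz": 0,"rx": 0,"ry": 0,"rz": 0},{"dx": 0,"dy": 0,"dz": 0,"rx": 0,"ry": 0,"rz": 0},{"dx": 0,"dy": 0,"dz": 0,"rx": 0,"ry": 0,"rz": 0}], claw=30, newtons=60)

```text
t: 7.7
tcp_pos: [0.6303, 0.0533, 0.0176]
tool_rot: [0.999, 0.034, -0.0, -0.0]
force: [0.1, -0.3, -0.1]
finger_gap: 0.392
gripper_force: 61.2
```

move_arm(targets=[{"dx": 0,"dy": 0,"dz": 0.3,"rx": 0,"ry": 0,"rz": 0},{"dx": 0,"dy": 0,"dz": 0.6,"rx": 0,"ry": 0,"rz": 0},{"dx": 0,"dy": 0,"dz": 1,"rx": 0,"ry": 0,"rz": 0},{"dx": 0,"dy": 0,"dz": 1,"rx": 0,"ry": 0,"rz": 0},{"dx": 0,"dy": 0,"dz": 1,"rx": 0,"ry": 0,"rz": 0},{"dx": 0,"dy": 0,"dz": 1,"rx": 0,"ry": 0,"rz": 0},{"dx": 0,"dy": 0,"dz": 1,"rx": 0,"ry": 0,"rz": 0},{"dx": 0,"dy": 0,"dz": 1,"rx": 0,"ry": 0,"rz": 0},{"dx": 0,"dy": 0,"dz": 0.6,"rx": 0,"ry": 0,"rz": 0},{"dx": 0,"dy": 0,"dz": 0,"rx": 0,"ry": 0,"rz": 0}])

```text
t: 8.95
tcp_pos: [0.6311, 0.0532, 0.2071]
tool_rot: [0.999, 0.034, 0.002, 0.0]
force: [-0.1, -0.6, -1.2]
finger_gap: 0.398
gripper_force: 61.2
```

```bash
cat > plan.py <<'E'
from look import *
s,r=st();m,im=shot("wrist","w3")
h=s["tcp_pos"]+r@np.array([-.0718,.0,-.0044]);print("hole px",proj(m,h),"E inv pos",-m["extrinsics"][:3,:3].T@m["extrinsics"][:3,3])
p0=np.array([.489,.301,.120]);a=np.array([-.407,.114,.906]);a/=np.linalg.norm(a)
z=-a;u=np.array([.963,-.27,0]);u-=a*(a@u);u/=np.linalg.norm(u);Rt=np.c_[u,np.cross(z,u),z]
rv=R.from_matrix(Rt@r.T).as_rotvec(degrees=True)
for k in(.085,.030,.008):
    t=p0+a*k-Rt@np.array([-.0718,0,-.0044]);print(k,"tcp",t,"delta/25mm",(t-s["tcp_pos"])/.025)
print("rotvec/30deg",rv/30)
b,g,rr=[im[:,:,i] for i in range(3)];k=(b>rr+40);v,uu=np.nonzero(k);print(uu.min(),uu.max(),v.min(),v.max())
E
python3 plan.py
```

```text
t 8.95 tcp [0.6311 0.0532 0.2071] q [-0.0921  0.5641  1.4377  0.0001  1.1364  1.4108] F [-0.0748 -0.6072 -1.2272] gap 0.39761793779458887 61.15508437156677
x [0.9977 0.0678 0.0034] y [ 0.0678 -0.9977  0.0005] z [ 0.0034 -0.0003 -1.    ]
hole px [281.5614 385.2374] E inv pos [0.7103 0.0591 0.3509]
0.085 tcp [0.5188 0.2926 0.2234] delta/25mm [-4.4925  9.577   0.6515]
0.03 tcp [0.5412 0.2863 0.1736] delta/25mm [-3.5968  9.3261 -1.3422]
0.008 tcp [0.5502 0.2838 0.1536] delta/25mm [-3.2386  9.2258 -2.1397]
rotvec/30deg [-0.0841 -0.8269 -0.6413]
244 319 226 371
```

View pics/w3.png

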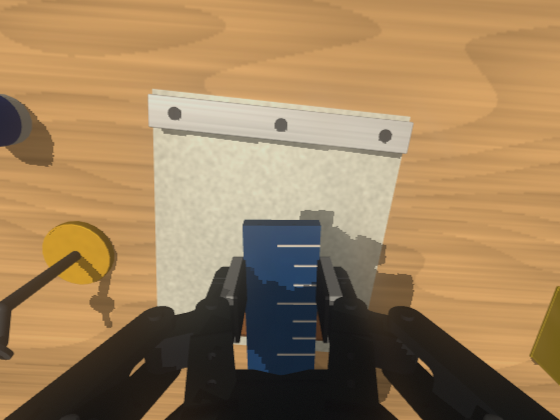

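move_arm(targets=[{"dx": -0.45,"dy": 0.95,"dz": 0.065,"rx": -0.008,"ry": -0.083,"rz": -0.064},{"dx": -0.45,"dy": 0.95,"dz": 0.065,"rx": -0.008,"ry": -0.083,"rz": -0.064},{"dx": -0.45,"dy": 0.95,"dz": 0.065,"rx": -0.008,"ry": -0.083,"rz": -0.064},{"dx": -0.45,"dy": 0.95,"dz": 0.065,"rx": -0.008,"ry": -0.083,"rz": -0.064},{"dx": -0.45,"dy": 0.95,"dz": 0.065,"rx": -0.008,"ry": -0.083,"rz": -0.064},{"dx": -0.45,"dy": 0.95,"dz": 0.065,"rx": -0.008,"ry": -0.083,"rz": -0.064},{"dx": -0.45,"dy": 0.95,"dz": 0.065,"rx": -0.008,"ry": -0.083,"rz": -0.064},{"dx": -0.45,"dy": 0.95,"dz": 0.065,"rx": -0.008,"ry": -0.083,"rz": -0.064},{"dx": -0.45,"dy": 0.95,"dz": 0.065,"rx": -0.008,"ry": -0.083,"rz": -0.064},{"dx": -0.45,"dy": 0.95,"dz": 0.065,"rx": -0.008,"ry": -0.083,"rz": -0.064}])

```text
t: 10.25
tcp_pos: [0.5165, 0.2909, 0.2201]
tool_rot: [0.967, -0.133, 0.213, 0.029]
force: [-0.6, 0.0, -0.4]
finger_gap: 0.396
gripper_force: 61.1
```

```bash
sed -i 's/"w3"/"w4"/' plan.py; python3 plan.py; python3 - <<'E'
from look import *
s,r=st()
T,t=shot("top","t4");S,c=shot("scene","s4")
h=s["tcp_pos"]+r@np.array([-.0718,0,-.0044])
print("hole pred top",proj(T,h),"scene",proj(S,h))
t=t.astype(np.uint8);c=c.astype(np.uint8)
print("top org",(100,195),"scene org",(355,130))
f=np.hstack([cv2.resize(t[195:275,100:190],(396,352),interpolation=2),cv2.resize(c[130:210,350:440],(396,352),interpolation=2)])
cv2.imwrite("pics/z4.png",f)
E
```

```text
t 10.25 tcp [0.5165 0.2909 0.2201] q [ 0.4672  0.4312  1.754  -0.4656  0.681   2.6358] F [-0.5799  0.049  -0.4249] gap 0.39616248035112284 61.148139238357544
x [ 0.8737 -0.2455  0.4199] y [-0.2701 -0.9628 -0.001 ] z [ 0.4045 -0.1125 -0.9076]
hole px [281.2982 385.4596] E inv pos [0.5285 0.2877 0.3842]
0.085 tcp [0.5188 0.2926 0.2234] delta/25mm [0.0927 0.067  0.1338]
0.03 tcp [0.5412 0.2863 0.1736] delta/25mm [ 0.9883 -0.1839 -1.8599]
0.008 tcp [0.5502 0.2838 0.1536] delta/25mm [ 1.3466 -0.2842 -2.6574]
rotvec/30deg [-0.0033 -0.0054  0.0002]
248 315 247 371
t 10.3 tcp [0.5145 0.2937 0.2197] q [ 0.4727  0.4312  1.7552 -0.4652  0.6799  2.6398] F [-1.2601  1.8276 -0.6883] gap 0.39892026097447386 61.15682601928711
x [ 0.8742 -0.2445  0.4195] y [-0.268  -0.9634 -0.003 ] z [ 0.4048 -0.1098 -0.9078]
hole pred top [115.4964 265.2487] scene [396.5115 139.6458]
top org (100, 195) scene org (355, 130)
```

View pics/z4.png

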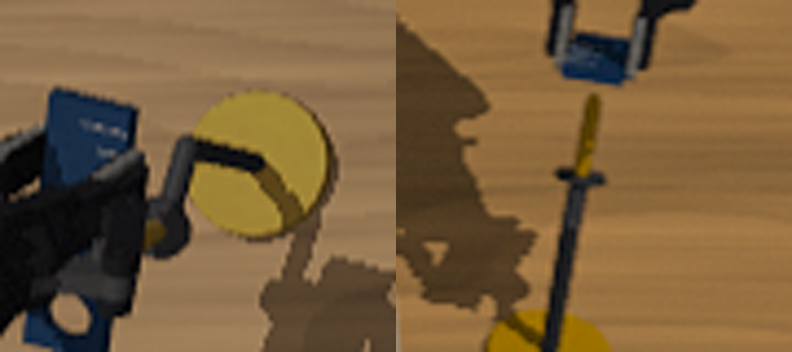

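The hole appears at top (115.5,265.7) against a predicted (115.5,265.2), so the in-hand offset is right. The hole sits just above the peg tip and in line with it. I'll lower it along the axis.

move_arm(targets=[{"dx": 0,"dy": 0,"dz": 0,"rx": 0,"ry": 0,"rz": 0},{"dx": 0.11,"dy": -0.02,"dz": -0.25,"rx": 0,"ry": 0,"rz": 0},{"dx": 0.11,"dy": -0.02,"dz": -0.25,"rx": 0,"ry": 0,"rz": 0},{"dx": 0.11,"dy": -0.02,"dz": -0.25,"rx": 0,"ry": 0,"rz": 0},{"dx": 0.11,"dy": -0.02,"dz": -0.25,"rx": 0,"ry": 0,"rz": 0},{"dx": 0.11,"dy": -0.02,"dz": -0.25,"rx": 0,"ry": 0,"rz": 0},{"dx": 0.11,"dy": -0.02,"dz": -0.25,"rx": 0,"ry": 0,"rz": 0},{"dx": 0.12,"dy": -0.02,"dz": -0.25,"rx": 0,"ry": 0,"rz": 0},{"dx": 0.12,"dy": -0.02,"dz": -0.25,"rx": 0,"ry": 0,"rz": 0},{"dx": 0,"dy": 0,"dz": 0,"rx": 0,"ry": 0,"rz": 0}])

```text
t: 11.65
tcp_pos: [0.5404, 0.2865, 0.1709]
tool_rot: [0.968, -0.133, 0.213, 0.028]
force: [0.4, 0.2, -1.1]
finger_gap: 0.397
gripper_force: 61.1
```

```bash
sed -i 's/"w4"/"w5"/' plan.py; python3 plan.py; python3 - <<'E'
from look import *
s,r=st();T,t=shot("top","t5");S,c=shot("scene","s5")
h=s["tcp_pos"]+r@np.array([-.0718,0,-.0044]);print(h)
t=t.astype(np.uint8);c=c.astype(np.uint8)
f=np.hstack([cv2.resize(t[195:275,100:190],(396,352),interpolation=2),cv2.resize(c[130:210,350:440],(396,352),interpolation=2)])
cv2.imwrite("pics/z5.png",f)
E
```

```text
t 11.65 tcp [0.5404 0.2865 0.1709] q [ 0.4384  0.5253  1.7598 -0.5203  0.5809  2.681 ] F [ 0.3519  0.2026 -1.1065] gap 0.3972904388497567 61.145092248916626
x [ 0.8738 -0.2447  0.4203] y [-0.2689 -0.9632 -0.0019] z [ 0.4053 -0.1113 -0.9074]
hole px [281.2511 385.4423] E inv pos [0.5523 0.2831 0.335 ]
0.085 tcp [0.5188 0.2926 0.2234] delta/25mm [-0.8617  0.243   2.1003]
0.03 tcp [0.5412 0.2863 0.1736] delta/25mm [ 0.0339 -0.0079  0.1066]
0.008 tcp [0.5502 0.2838 0.1536] delta/25mm [ 0.3922 -0.1082 -0.6909]
rotvec/30deg [-0.0048 -0.0041 -0.0022]
248 315 243 372
t 11.7 tcp [0.5404 0.2867 0.1712] q [ 0.4386  0.5248  1.7597 -0.5202  0.581   2.6809] F [ 0.2029  0.5163 -1.2036] gap 0.39872397090926376 61.14512801170349
x [ 0.8736 -0.2448  0.4206] y [-0.2688 -0.9632 -0.0023] z [ 0.4057 -0.111  -0.9072]
[0.4759 0.3047 0.145 ]
```

View pics/z5.png

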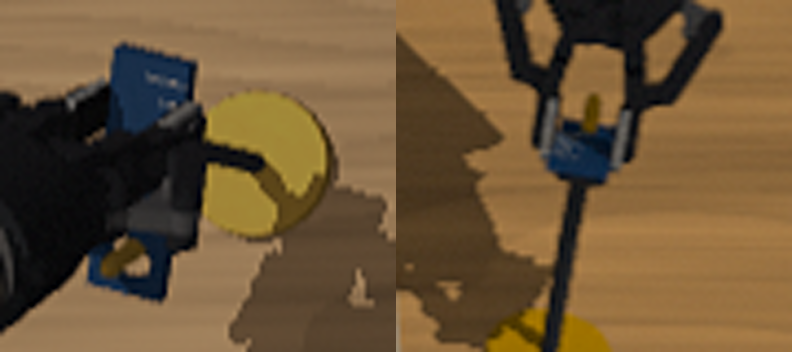

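The peg tip shows through the hole in both views (top crop 122,258), with no contact force. Lowering further until it seats.

move_arm(targets=[{"dx": 0.05,"dy": -0.014,"dz": -0.11,"rx": 0,"ry": 0,"rz": 0},{"dx": 0.05,"dy": -0.014,"dz": -0.11,"rx": 0,"ry": 0,"rz": 0},{"dx": 0.05,"dy": -0.014,"dz": -0.11,"rx": 0,"ry": 0,"rz": 0},{"dx": 0.05,"dy": -0.014,"dz": -0.11,"rx": 0,"ry": 0,"rz": 0},{"dx": 0.05,"dy": -0.014,"dz": -0.11,"rx": 0,"ry": 0,"rz": 0},{"dx": 0.05,"dy": -0.014,"dz": -0.11,"rx": 0,"ry": 0,"rz": 0},{"dx": 0.02,"dy": -0.005,"dz": -0.04,"rx": 0,"ry": 0,"rz": 0},{"dx": 0.02,"dy": -0.005,"dz": -0.04,"rx": 0,"ry": 0,"rz": 0},{"dx": 0,"dy": 0,"dz": 0,"rx": 0,"ry": 0,"rz": 0},{"dx": 0,"dy": 0,"dz": 0,"rx": 0,"ry": 0,"rz": 0}])

```text
t: 13.05
tcp_pos: [0.549, 0.2844, 0.1532]
tool_rot: [0.967, -0.133, 0.214, 0.028]
force: [1.1, -0.1, -0.7]
finger_gap: 0.403
gripper_force: 61.1
```

move_arm(targets=[{"dx": 0.01,"dy": -0.002,"dz": -0.02,"rx": 0,"ry": 0,"rz": 0},{"dx": 0.01,"dy": -0.002,"dz": -0.02,"rx": 0,"ry": 0,"rz": 0},{"dx": 0.01,"dy": -0.002,"dz": -0.02,"rx": 0,"ry": 0,"rz": 0},{"dx": 0.01,"dy": -0.002,"dz": -0.02,"rx": 0,"ry": 0,"rz": 0},{"dx": 0.01,"dy": -0.002,"dz": -0.02,"rx": 0,"ry": 0,"rz": 0},{"dx": 0,"dy": 0,"dz": 0,"rx": 0,"ry": 0,"rz": 0},{"dx": 0,"dy": 0,"dz": 0,"rx": 0,"ry": 0,"rz": 0},{"dx": 0,"dy": 0,"dz": 0,"rx": 0,"ry": 0,"rz": 0},{"dx": 0,"dy": 0,"dz": 0,"rx": 0,"ry": 0,"rz": 0},{"dx": 0,"dy": 0,"dz": 0,"rx": 0,"ry": 0,"rz": 0}])

```text
t: 14.3
tcp_pos: [0.5501, 0.2842, 0.151]
tool_rot: [0.967, -0.133, 0.214, 0.028]
force: [-3.6, 0.8, 5.4]
finger_gap: 0.397
gripper_force: 61.8
```

move_arm(targets=[{"dx": 0,"dy": 0,"dz": 0,"rx": 0,"ry": 0,"rz": 0},{"dx": 0,"dy": 0,"dz": 0,"rx": 0,"ry": 0,"rz": 0},{"dx": 0,"dy": 0,"dz": 0,"rx": 0,"ry": 0,"rz": 0},{"dx": 0,"dy": 0,"dz": 0,"rx": 0,"ry": 0,"rz": 0},{"dx": 0,"dy": 0,"dz": 0,"rx": 0,"ry": 0,"rz": 0},{"dx": -0.1,"dy": 0.03,"dz": 0.22,"rx": 0,"ry": 0,"rz": 0},{"dx": -0.16,"dy": 0.046,"dz": 0.36,"rx": 0,"ry": 0,"rz": 0},{"dx": -0.16,"dy": 0.046,"dz": 0.36,"rx": 0,"ry": 0,"rz": 0},{"dx": -0.16,"dy": 0.046,"dz": 0.36,"rx": 0,"ry": 0,"rz": 0},{"dx": -0.16,"dy": 0.046,"dz": 0.36,"rx": 0,"ry": 0,"rz": 0}], claw=60)

```text
t: 15.55
tcp_pos: [0.5314, 0.2897, 0.193]
tool_rot: [0.967, -0.133, 0.214, 0.028]
force: [-0.4, 0.2, 0.2]
finger_gap: 0.598
gripper_force: 0.0
```

```bash
cat > g.py <<'E'
from look import *
import sys
st();T,t=shot("top","t"+sys.argv[1]);S,c=shot("scene","s"+sys.argv[1])
for n,m,im in(("top",T,t),("scene",S,c)):
    o=np.zeros(im.shape[:2],bool)
    if n=="top":o[195:290,90:190]=1
    else:o[120:230,345:430]=1
    v,u=np.nonzero((im[:,:,0]>im[:,:,2]+30)&o)
    print(n,len(u),u.min(),u.max(),v.min(),v.max(),u.mean(),v.mean())
E
python3 g.py 6
```

```text
t 15.55 tcp [0.5314 0.2897 0.193 ] q [ 0.4513  0.4844  1.7556 -0.4937  0.6236  2.6586] F [-0.3604  0.2153  0.1687] gap 0.5983042507162469 0.0
x [ 0.8733 -0.2448  0.4213] y [-0.2685 -0.9633 -0.003 ] z [ 0.4066 -0.1105 -0.9069]
top 372 121 156 203 256 143.8521505376344 215.68548387096774
scene 340 381 399 159 193 389.49117647058824 178.51764705882354
```

```bash
cat > fit.py <<'E'
import numpy as np
from scipy.optimize import least_squares as L
D=[((.1774,-.5986,.2304),(0,0,-1),(.5284,1.4339)),((.6274,.054,.1131),(-.0014,.0001,-1),(.6795,1.5166)),((.6311,.0532,.2071),(.0034,-.0003,-1),(.5641,1.4377)),
((.5165,.2909,.2201),(.4045,-.1125,-.9076),(.4312,1.754)),((.5404,.2865,.1709),(.4053,-.1113,-.9074),(.5253,1.7598)),((.5314,.2897,.193),(.4066,-.1105,-.9069),(.4844,1.7556))]
def wc(p,q): a2,a3,o,h,d,e=p;return e+a2*np.sin(q[0])+a3*np.sin(q[0]+q[1]+o),h+a2*np.cos(q[0])+a3*np.cos(q[0]+q[1]+o)
def res(p):
    o=[]
    for t,z,q in D:
        w=np.array(t)-p[4]*np.array(z);r,h=wc(p,q);o+=[r-np.hypot(w[0],w[1]),h-w[2]]
    return o+[1e-3*p[5]]
s=min((L(res,[.4,.4,o,.3,.2,0]) for o in(0,.5,-.5,1)),key=lambda s:s.cost);p=s.x;print(p,s.cost)
for x in(.42,.45,.5,.64):
  for th in(0,20,30,45):
    c=np.radians(th);w=(x-p[4]*np.sin(c),.044+p[4]*np.cos(c))
    k=L(lambda q:np.array(wc(p,q))-w,[.4,1.6]);q=k.x;print(x,th,q,"q5",np.pi-c-q.sum(),k.cost<1e-8)
E
python3 fit.py
```

```text
[0.58390514 0.4069048  0.27559653 0.28019904 0.30232494 0.01049775] 7.60996659539141e-08
0.42 0 [0.63972511 2.0759767 ] q5 0.42589084074783967 True
0.42 20 [0.6928682  2.33820605] q5 -0.2385474529301872 True
0.42 30 [0.82971541 2.47387316] q5 -0.6855946962744466 True
0.42 45 [2.05859145 3.04369116] q5 -2.7460881159006343 True
0.45 0 [0.65226284 2.00308867] q5 0.48624113905794 True
0.45 20 [0.68125511 2.26253792] q5 -0.15126623504611425 True
0.45 30 [0.78498726 2.39163856] q5 -0.5586319411350655 True
0.45 45 [2.21259704 3.158079  ] q5 -3.014481559098865 True
0.5 0 [0.67966114 1.88053639] q5 0.5813951242671491 True
0.5 20 [0.67915469 2.13931986] q5 -0.02594774979107939 True
0.5 30 [0.74733845 2.2630105 ] q5 -0.392355068752384 True
0.5 45 [0.97539274 2.42630354] q5 -1.0455017915766414 True
0.64 0 [0.78882953 1.51988381] q5 0.8328793120169555 True
0.64 20 [0.73729646 1.79429735] q5 0.2609329987502007 True
0.64 30 [0.75561847 1.91765988] q5 -0.05528447349086729 True
0.64 45 [0.8536776  2.07223204] q5 -0.5697151416319874 True
```

```bash
cat > rot.py <<'E'
from look import *
s,r=st();y=np.radians(-1.5);c,d=np.cos(y),np.sin(y)
Rt=np.array([[c,d,0],[d,-c,0],[0,0,-1.]])
print("rv/30",R.from_matrix(Rt@r.T).as_rotvec(degrees=True)/30)
E
python3 rot.py
```

```text
t 15.65 tcp [0.5318 0.29   0.1936] q [ 0.4516  0.4838  1.7552 -0.4941  0.6229  2.6589] F [-0.3466 -0.0224 -0.771 ] gap 0.5985463557963194 0.0
x [ 0.8727 -0.2447  0.4225] y [-0.2681 -0.9634 -0.0042] z [ 0.4081 -0.1096 -0.9063]
rv/30 [0.1159 0.8272 0.4627]
```

move_arm(targets=[{"dx": -0.25,"dy": 0.07,"dz": 0.55,"rx": 0,"ry": 0,"rz": 0},{"dx": -0.25,"dy": 0.07,"dz": 0.55,"rx": 0,"ry": 0,"rz": 0},{"dx": -0.25,"dy": 0.07,"dz": 0.55,"rx": 0,"ry": 0,"rz": 0},{"dx": -0.3,"dy": -0.95,"dz": 0,"rx": 0.0166,"ry": 0.118,"rz": 0.066},{"dx": -0.3,"dy": -0.95,"dz": 0,"rx": 0.0166,"ry": 0.118,"rz": 0.066},{"dx": -0.3,"dy": -0.95,"dz": 0,"rx": 0.0166,"ry": 0.118,"rz": 0.066},{"dx": -0.3,"dy": -0.95,"dz": 0,"rx": 0.0166,"ry": 0.118,"rz": 0.066},{"dx": -0.3,"dy": -0.95,"dz": 0,"rx": 0.0166,"ry": 0.118,"rz": 0.066},{"dx": -0.3,"dy": -0.95,"dz": 0,"rx": 0.0166,"ry": 0.118,"rz": 0.066},{"dx": -0.3,"dy": -0.95,"dz": 0,"rx": 0.0166,"ry": 0.118,"rz": 0.066}])

```text
t: 16.9
tcp_pos: [0.4602, 0.128, 0.2343]
tool_rot: [1.0, -0.012, -0.001, 0.0]
force: [1.3, 0.2, 0.1]
finger_gap: 0.599
gripper_force: 0.0
```

```bash
python3 rot.py; python3 g.py 7; python3 - <<'E'
from look import *
t=cv2.imread("pics/t7.png");c=cv2.imread("pics/s7.png")
f=np.hstack([cv2.resize(t[195:275,100:190],(396,352),interpolation=2),cv2.resize(c[130:210,350:440],(396,352),interpolation=2)])
cv2.imwrite("pics/z7.png",f)
E
```

```text
t 16.9 tcp [0.4602 0.128  0.2343] q [ 0.0372  0.3268  1.7871 -0.0007  1.0295  1.633 ] F [1.2934 0.2059 0.149 ] gap 0.5991551446257372 0.0
x [ 0.9997 -0.0247 -0.0018] y [-0.0247 -0.9997  0.0007] z [-0.0018 -0.0007 -1.    ]
rv/30 [ 0.0013 -0.0034 -0.0029]
t 16.9 tcp [0.4602 0.128  0.2343] q [ 0.0372  0.3268  1.7871 -0.0007  1.0295  1.633 ] F [1.2934 0.2059 0.149 ] gap 0.5991551446257372 0.0
x [ 0.9997 -0.0247 -0.0018] y [-0.0247 -0.9997  0.0007] z [-0.0018 -0.0007 -1.    ]
top 276 134 156 202 220 144.8586956521739 211.9746376811594
scene 365 381 399 158 193 389.82465753424657 177.73698630136985
```

View pics/z7.png

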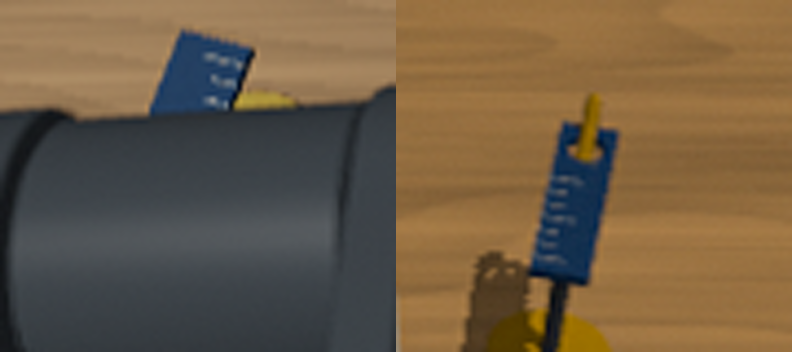

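The gauge hangs on the peg, drooped over the post: hole at scene crop (585,150), lower end at (557,278). I'll fit its pose from the corners to check how far down it sits.

```bash
python3 - <<'E'
from look import *
from scipy.optimize import least_squares as L
T=cams.camera_model("top");S=cams.camera_model("scene")
sc=lambda u,v:np.array([350+(u-396)/4.4-.4,130+v/4.4-.4]); tp=lambda u,v:np.array([100+u/4.4-.4,195+v/4.4-.4])
# gauge frame top surface; +x=hole end. scene looks toward -x: image left = -y
O=[(S,sc(566,122),(.06,.018,.008)),(S,sc(618,131),(.06,-.018,.008)),(S,sc(530,272),(-.06,.018,.008)),(S,sc(585,283),(-.06,-.018,.008)),(S,sc(585,148),(.042,0,.008)),(T,tp(183,30),(-.06,.018,.008)),(T,tp(255,47),(-.06,-.018,.008))]
def f(x,flip):
    r=R.from_rotvec(x[3:]).as_matrix();return np.concatenate([proj(m,x[:3]+r@(np.array(g)*[1,flip,1]))-o for m,o,g in O])
p0=np.array([.489,.301,.120]);a=np.array([-.407,.114,.906]);a/=np.linalg.norm(a)
for fl in(1,-1):
    k=min((L(f,np.r_[.52,.29,.13,R.from_euler("zy",[165,b],degrees=True).as_rotvec()],args=(fl,)) for b in(-40,-20,0,20)),key=lambda k:k.cost)
    r=R.from_rotvec(k.x[3:]).as_matrix();h=k.x[:3]+r@[.042,0,.004];d=h-p0
    print(fl,k.cost,"hole",h,"axial",d@a,"radial vec",d-a*(d@a),"gx",r[:,0],"gz",r[:,2])
    print(f(k.x,fl))
E
```

```text
1 135.28341212530154 hole [0.4852 0.3    0.1409] axial 0.0203831247952423 radial vec [ 0.0045 -0.0033  0.0024] gx [-0.9286  0.2691  0.2554] gz [0.3322 0.9096 0.2494]
[ 4.6435 -3.6001 -4.9956  2.8599  4.944  -2.339  -5.1346  3.377   0.3029
 -0.1274  8.0186 -0.5497 -8.3696  0.6841]
-1 135.2834121251157 hole [0.4878 0.3073 0.1429] axial 0.021938964371846625 radial vec [0.0078 0.0038 0.003 ] gx [-0.9286  0.2691  0.2554] gz [-0.3322 -0.9096 -0.2494]
[ 4.6435 -3.6001 -4.9956  2.8599  4.944  -2.339  -5.1346  3.377   0.3029
 -0.1274  8.0186 -0.5497 -8.3696  0.6841]
```

```bash
python3 - <<'E'
from look import *
from scipy.optimize import least_squares as L
T=cams.camera_model("top");S=cams.camera_model("scene")
sc=lambda u,v:np.array([350+(u-396)/4.4-.4,130+v/4.4-.4]); tp=lambda u,v:np.array([100+u/4.4-.4,195+v/4.4-.4])
O=[(S,sc(566,122),(.06,.018,.008)),(S,sc(618,131),(.06,-.018,.008)),(S,sc(530,272),(-.06,.018,.008)),(S,sc(585,283),(-.06,-.018,.008)),(S,sc(585,148),(.042,0,.008)),(T,tp(183,30),(-.06,-.018,.008)),(T,tp(255,47),(-.06,.018,.008))]
def f(x):
    r=R.from_rotvec(x[3:]).as_matrix();return np.concatenate([proj(m,x[:3]+r@np.array(g))-o for m,o,g in O])
p0=np.array([.489,.301,.120]);a=np.array([-.407,.114,.906]);a/=np.linalg.norm(a)
k=min((L(f,np.r_[.52,.29,.13,R.from_euler("zy",[165,b],degrees=True).as_rotvec()]) for b in(-40,-20,0,20)),key=lambda k:k.cost)
r=R.from_rotvec(k.x[3:]).as_matrix();h=k.x[:3]+r@[.042,0,.004];d=h-p0
print(k.cost,"hole",h,"axial",d@a,"radial",d-a*(d@a),"gx",r[:,0],"gz",r[:,2],"end",k.x[:3]-r@[.06,0,0])
print(f(k.x))
E
```

```text
1.1607212108964184 hole [0.4851 0.304  0.1369] axial 0.01729718987730027 radial [0.0031 0.0011 0.0013] gx [-0.9337  0.2759  0.2282] gz [ 0.2182 -0.0668  0.9736] end [0.5794 0.2762 0.1098]
[-0.8491 -0.1514  0.5212  0.1109 -0.8214  0.0031  0.4286  0.1088  0.2725
  0.0556  0.1289 -0.1934 -0.4912  0.2253]
```

The fit shows the gauge tilted 38° on the peg, with its underside resting on the disc's edge and its lower end on the post. That is as low as its droop allows. Now the cleat: going behind it.

move_arm(targets=[{"dx": -0.275,"dy": -0.365,"dz": -0.5,"rx": 0,"ry": 0,"rz": 0},{"dx": -0.275,"dy": -0.365,"dz": -0.5,"rx": 0,"ry": 0,"rz": 0},{"dx": -0.275,"dy": -0.365,"dz": -0.5,"rx": 0,"ry": 0,"rz": 0},{"dx": -0.275,"dy": -0.365,"dz": -0.5,"rx": 0,"ry": 0,"rz": 0},{"dx": -0.275,"dy": -0.365,"dz": -0.5,"rx": 0,"ry": 0,"rz": 0},{"dx": -0.275,"dy": -0.365,"dz": -0.5,"rx": 0,"ry": 0,"rz": 0},{"dx": -0.275,"dy": -0.365,"dz": -0.5,"rx": 0,"ry": 0,"rz": 0},{"dx": -0.275,"dy": -0.365,"dz": -0.5,"rx": 0,"ry": 0,"rz": 0},{"dx": 0,"dy": 0,"dz": -0.9,"rx": 0,"ry": 0,"rz": 0},{"dx": 0,"dy": 0,"dz": -0.9,"rx": 0,"ry": 0,"rz": 0}])

```text
t: 18.25
tcp_pos: [0.4062, 0.0561, 0.0884]
tool_rot: [1.0, -0.013, 0.001, 0.001]
force: [0.0, -0.5, -0.5]
finger_gap: 0.595
gripper_force: 0.0
```

move_arm(targets=[{"dx": 0,"dy": 0,"dz": -0.9,"rx": 0,"ry": 0,"rz": 0},{"dx": 0,"dy": 0,"dz": -0.7,"rx": 0,"ry": 0,"rz": 0},{"dx": 0,"dy": 0,"dz": -0.36,"rx": 0,"ry": 0,"rz": 0},{"dx": 0,"dy": 0,"dz": 0,"rx": 0,"ry": 0,"rz": 0},{"dx": 0.3,"dy": 0,"dz": 0,"rx": 0,"ry": 0,"rz": 0},{"dx": 0.3,"dy": 0,"dz": 0,"rx": 0,"ry": 0,"rz": 0},{"dx": 0.3,"dy": 0,"dz": 0,"rx": 0,"ry": 0,"rz": 0},{"dx": 0.2,"dy": 0,"dz": 0,"rx": 0,"ry": 0,"rz": 0},{"dx": 0.2,"dy": 0,"dz": 0,"rx": 0,"ry": 0,"rz": 0},{"dx": 0.2,"dy": 0,"dz": 0,"rx": 0,"ry": 0,"rz": 0}])

```text
t: 19.5
tcp_pos: [0.4431, 0.0555, 0.0393]
tool_rot: [1.0, -0.013, -0.001, 0.001]
force: [0.7, 0.1, -0.1]
finger_gap: 0.599
gripper_force: 0.7
```

```bash
cat > cl.py <<'E'
from look import *
import sys
s,r=st();m,im=shot("wrist","c"+sys.argv[1])
b,g,rr=[im[:,:,i] for i in range(3)]
# fence pts and cleat predicted in the wrist view
print("fence ends px",proj(m,(.6832,.1787,.043)),proj(m,(.6767,-.0677,.043)))
hsv=cv2.cvtColor(im.astype(np.uint8),cv2.COLOR_BGR2HSV)
# cleat back/top edge per column: lowest-row transition from bed (pale) to brown
for u in range(200,380,20):
    col=(rr[:,u]-b[:,u]>45)&(rr[:,u]<190);v=np.nonzero(col[120:])[0]+120
    if len(v):p=onz(m,u,v[0],.054);print(u,v[0],v[-1],im[v[0],u][::-1],p[:2])
E
python3 cl.py 1
```

```text
t 19.5 tcp [0.4431 0.0555 0.0393] q [-0.1255  0.6628  2.0199 -0.0037  0.4602  1.4751] F [ 0.6898  0.1112 -0.1187] gap 0.5994572293971763 0.6774417459382676
x [ 0.9996 -0.0265 -0.0015] y [-0.0265 -0.9996  0.0015] z [-0.0015 -0.0015 -1.    ]
fence ends px [-206.8648 -518.4104] [ 722.106  -515.3673]
200 169 267 [103  78  57] [0.499  0.0879]
220 168 365 [111  85  63] [0.4992 0.0796]
240 168 369 [103  78  56] [0.499  0.0713]
260 167 370 [111  86  63] [0.4992 0.063 ]
280 167 374 [104  78  56] [0.4989 0.0548]
300 166 370 [110  85  63] [0.4991 0.0465]
320 166 368 [115  91  69] [0.4989 0.0382]
340 166 369 [127 103  81] [0.4987 0.03  ]
360 165 263 [111  85  63] [0.4989 0.0218]
```

move_arm(targets=[{"dx": 0.3,"dy": 0,"dz": 0,"rx": 0,"ry": 0,"rz": 0},{"dx": 0.6,"dy": 0,"dz": 0,"rx": 0,"ry": 0,"rz": 0},{"dx": 0.8,"dy": 0,"dz": 0,"rx": 0,"ry": 0,"rz": 0},{"dx": 0.8,"dy": 0,"dz": 0,"rx": 0,"ry": 0,"rz": 0},{"dx": 0.8,"dy": 0,"dz": 0,"rx": 0,"ry": 0,"rz": 0},{"dx": 0.8,"dy": 0,"dz": 0,"rx": 0,"ry": 0,"rz": 0},{"dx": 0.8,"dy": 0,"dz": 0,"rx": 0,"ry": 0,"rz": 0},{"dx": 0.6,"dy": 0,"dz": 0,"rx": 0,"ry": 0,"rz": 0},{"dx": 0.4,"dy": 0,"dz": 0,"rx": 0,"ry": 0,"rz": 0},{"dx": 0.2,"dy": 0,"dz": 0,"rx": 0,"ry": 0,"rz": 0}])

```text
t: 20.8
tcp_pos: [0.5959, 0.0554, 0.0394]
tool_rot: [1.0, -0.013, -0.001, 0.001]
force: [-3.5, 0.3, 4.6]
finger_gap: 0.602
gripper_force: 2.9
```

```bash
python3 cl.py 2
```

```text
t 20.8 tcp [0.5959 0.0554 0.0394] q [-0.0929  0.7598  1.6316 -0.0025  0.7515  1.5061] F [-3.5153  0.2733  4.5914] gap 0.6022658576565136 2.8593938512494788
x [ 0.9997 -0.0264 -0.0014] y [-0.0264 -0.9996  0.0016] z [-0.0014 -0.0016 -1.    ]
fence ends px [-18.4754  95.2865] [570.3094  95.4697]
200 168 267 [131 107  81] [0.6522 0.0878]
220 168 258 [129 105  80] [0.652  0.0796]
240 168 265 [157 137 111] [0.6518 0.0713]
260 169 267 [106  80  59] [0.6511 0.063 ]
280 168 267 [159 139 112] [0.6513 0.0548]
300 168 267 [160 139 113] [0.6511 0.0465]
320 168 267 [163 143 115] [0.6509 0.0382]
340 168 258 [167 146 120] [0.6507 0.0299]
360 168 266 [161 140 113] [0.6505 0.0216]
```

move_arm(targets=[{"dx": 0.12,"dy": 0,"dz": 0,"rx": 0,"ry": 0,"rz": 0},{"dx": 0.12,"dy": 0,"dz": 0,"rx": 0,"ry": 0,"rz": 0},{"dx": 0.12,"dy": 0,"dz": 0,"rx": 0,"ry": 0,"rz": 0},{"dx": 0.12,"dy": 0,"dz": 0,"rx": 0,"ry": 0,"rz": 0},{"dx": 0.12,"dy": 0,"dz": 0,"rx": 0,"ry": 0,"rz": 0},{"dx": 0.12,"dy": 0,"dz": 0,"rx": 0,"ry": 0,"rz": 0},{"dx": 0.12,"dy": 0,"dz": 0,"rx": 0,"ry": 0,"rz": 0},{"dx": 0.12,"dy": 0,"dz": 0,"rx": 0,"ry": 0,"rz": 0},{"dx": 0.04,"dy": 0,"dz": 0,"rx": 0,"ry": 0,"rz": 0},{"dx": 0,"dy": 0,"dz": 0,"rx": 0,"ry": 0,"rz": 0}])

```text
t: 22.1
tcp_pos: [0.6208, 0.0555, 0.0394]
tool_rot: [1.0, -0.013, -0.0, 0.001]
force: [-1.9, -0.1, 4.5]
finger_gap: 0.599
gripper_force: 2.5
```

```bash
python3 cl.py 3
```

```text
t 22.1 tcp [0.6208 0.0555 0.0394] q [-0.0892  0.7808  1.5661 -0.0023  0.7952  1.5097] F [-1.8761 -0.0802  4.5472] gap 0.5985701216347016 2.4906279367860407
x [ 0.9996 -0.0265 -0.0005] y [-0.0265 -0.9996  0.0016] z [-0.0006 -0.0016 -1.    ]
fence ends px [ -0.2251 154.9392] [555.5863 154.8762]
200 168 267 [127 102  79] [0.677  0.0878]
220 168 258 [128 103  79] [0.6768 0.0796]
240 168 264 [128 103  79] [0.6766 0.0713]
260 168 267 [129 104  79] [0.6764 0.063 ]
280 168 267 [149 127 100] [0.6762 0.0547]
300 168 267 [157 137 110] [0.6759 0.0465]
320 168 267 [160 138 113] [0.6757 0.0382]
340 168 258 [161 140 115] [0.6755 0.0299]
360 168 266 [159 138 112] [0.6753 0.0216]
```

move_arm(targets=[{"dx": 0.03,"dy": 0,"dz": 0,"rx": 0,"ry": 0,"rz": 0},{"dx": 0.03,"dy": 0,"dz": 0,"rx": 0,"ry": 0,"rz": 0},{"dx": 0.03,"dy": 0,"dz": 0,"rx": 0,"ry": 0,"rz": 0},{"dx": 0.03,"dy": 0,"dz": 0,"rx": 0,"ry": 0,"rz": 0},{"dx": 0.03,"dy": 0,"dz": 0,"rx": 0,"ry": 0,"rz": 0},{"dx": 0.03,"dy": 0,"dz": 0,"rx": 0,"ry": 0,"rz": 0},{"dx": 0,"dy": 0,"dz": 0,"rx": 0,"ry": 0,"rz": 0},{"dx": 0,"dy": 0,"dz": 0,"rx": 0,"ry": 0,"rz": 0},{"dx": 0,"dy": 0,"dz": 0,"rx": 0,"ry": 0,"rz": 0},{"dx": 0,"dy": 0,"dz": 0,"rx": 0,"ry": 0,"rz": 0}])

```text
t: 23.4
tcp_pos: [0.6247, 0.0555, 0.0394]
tool_rot: [1.0, -0.013, -0.001, 0.001]
force: [-3.5, 0.1, 5.9]
finger_gap: 0.596
gripper_force: 2.9
```

move_arm(targets=[{"dx": 0.02,"dy": 0,"dz": 0,"rx": 0,"ry": 0,"rz": 0},{"dx": 0.02,"dy": 0,"dz": 0,"rx": 0,"ry": 0,"rz": 0},{"dx": 0.02,"dy": 0,"dz": 0,"rx": 0,"ry": 0,"rz": 0},{"dx": 0,"dy": 0,"dz": 0,"rx": 0,"ry": 0,"rz": 0},{"dx": 0,"dy": 0,"dz": 0,"rx": 0,"ry": 0,"rz": 0},{"dx": 0,"dy": 0,"dz": 0,"rx": 0,"ry": 0,"rz": 0},{"dx": 0,"dy": 0,"dz": 0,"rx": 0,"ry": 0,"rz": 0},{"dx": 0,"dy": 0,"dz": 0,"rx": 0,"ry": 0,"rz": 0},{"dx": 0,"dy": 0,"dz": 0,"rx": 0,"ry": 0,"rz": 0},{"dx": 0,"dy": 0,"dz": 0,"rx": 0,"ry": 0,"rz": 0}])

```text
t: 24.65
tcp_pos: [0.6262, 0.0555, 0.0394]
tool_rot: [1.0, -0.013, -0.001, 0.001]
force: [-3.7, -1.5, 4.9]
finger_gap: 0.606
gripper_force: 3.0
```

```bash
python3 cl.py 4; python3 - <<'E'
from look import *
im=cv2.imread("pics/c4.png");
for u in(200,280,360): print(u,[tuple(int(c) for c in im[v,u][::-1]) for v in range(140,180,3)])
E
```

```text
t 24.65 tcp [0.6262 0.0555 0.0394] q [-0.0883  0.7858  1.5505 -0.0023  0.8067  1.5105] F [-3.6891 -1.4688  4.9456] gap 0.6055244134493936 2.9997800302226096
x [ 0.9996 -0.0264 -0.0016] y [-0.0264 -0.9996  0.0016] z [-0.0016 -0.0015 -1.    ]
fence ends px [  3.5127 167.1355] [552.8135 167.0638]
200 172 267 [103  74  54] [0.6808 0.0881]
220 172 258 [102  74  53] [0.6806 0.0797]
240 170 264 [104  76  55] [0.6812 0.0714]
260 170 267 [105  75  54] [0.681  0.0631]
280 171 267 [103  74  53] [0.6804 0.0548]
300 171 267 [104  75  55] [0.6801 0.0465]
320 174 267 [110  82  62] [0.6787 0.0382]
340 180 258 [119  92  73] [0.6759 0.0298]
360 174 266 [109  82  62] [0.6782 0.0216]
200 [(210, 202, 187), (207, 199, 184), (206, 198, 183), (217, 209, 193), (212, 204, 190), (207, 199, 184), (205, 197, 182), (208, 200, 185), (202, 194, 180), (134, 126, 110), (89, 68, 52), (100, 73, 53), (100, 72, 52), (104, 73, 51)]
280 [(103, 99, 94), (104, 99, 95), (124, 119, 110), (215, 206, 191), (214, 206, 190), (209, 201, 186), (208, 199, 184), (209, 201, 186), (212, 204, 189), (116, 108, 96), (93, 69, 51), (97, 70, 52), (100, 71, 50), (99, 70, 49)]
360 [(215, 208, 192), (211, 203, 187), (208, 199, 185), (215, 207, 192), (217, 207, 192), (213, 205, 190), (211, 203, 187), (210, 202, 187), (216, 206, 191), (159, 151, 139), (98, 77, 61), (107, 81, 62), (109, 81, 61), (107, 79, 59)]
```

move_arm(targets=[{"dx": 0.02,"dy": 0,"dz": 0,"rx": 0,"ry": 0,"rz": 0},{"dx": 0.02,"dy": 0,"dz": 0,"rx": 0,"ry": 0,"rz": 0},{"dx": 0.02,"dy": 0,"dz": 0,"rx": 0,"ry": 0,"rz": 0},{"dx": 0,"dy": 0,"dz": 0,"rx": 0,"ry": 0,"rz": 0},{"dx": 0,"dy": 0,"dz": 0,"rx": 0,"ry": 0,"rz": 0},{"dx": 0,"dy": 0,"dz": 0,"rx": 0,"ry": 0,"rz": 0},{"dx": 0,"dy": 0,"dz": 0,"rx": 0,"ry": 0,"rz": 0},{"dx": 0,"dy": 0,"dz": 0,"rx": 0,"ry": 0,"rz": 0},{"dx": 0,"dy": 0,"dz": 0,"rx": 0,"ry": 0,"rz": 0},{"dx": 0,"dy": 0,"dz": 0,"rx": 0,"ry": 0,"rz": 0}])

```text
t: 25.95
tcp_pos: [0.6277, 0.0555, 0.0394]
tool_rot: [1.0, -0.013, -0.001, 0.001]
force: [-3.3, 0.1, 5.9]
finger_gap: 0.6
gripper_force: 3.0
```

move_arm(targets=[{"dx": 0.02,"dy": 0,"dz": 0,"rx": 0,"ry": 0,"rz": 0},{"dx": 0.02,"dy": 0,"dz": 0,"rx": 0,"ry": 0,"rz": 0},{"dx": 0.02,"dy": 0,"dz": 0,"rx": 0,"ry": 0,"rz": 0},{"dx": 0.02,"dy": 0,"dz": 0,"rx": 0,"ry": 0,"rz": 0},{"dx": 0.02,"dy": 0,"dz": 0,"rx": 0,"ry": 0,"rz": 0},{"dx": 0,"dy": 0,"dz": 0,"rx": 0,"ry": 0,"rz": 0},{"dx": 0,"dy": 0,"dz": 0,"rx": 0,"ry": 0,"rz": 0},{"dx": 0,"dy": 0,"dz": 0,"rx": 0,"ry": 0,"rz": 0},{"dx": 0,"dy": 0,"dz": 0,"rx": 0,"ry": 0,"rz": 0},{"dx": 0,"dy": 0,"dz": 0,"rx": 0,"ry": 0,"rz": 0}])

```text
t: 27.2
tcp_pos: [0.6302, 0.0555, 0.0394]
tool_rot: [1.0, -0.013, -0.001, 0.001]
force: [-4.0, 0.2, 4.8]
finger_gap: 0.598
gripper_force: 3.0
```

```bash
python3 cl.py 5; python3 - <<'E'
from look import *
im=cv2.imread("pics/c5.png");
for u in(200,360): print(u,[tuple(int(c) for c in im[v,u][::-1]) for v in range(160,176,2)])
E
```

```text
t 27.2 tcp [0.6302 0.0555 0.0394] q [-0.0878  0.7895  1.5397 -0.0022  0.814   1.511 ] F [-3.972   0.1546  4.812 ] gap 0.5978479068510857 2.9847667913418263
x [ 0.9996 -0.0265 -0.0016] y [-0.0265 -0.9996  0.0015] z [-0.0016 -0.0015 -1.    ]
fence ends px [  6.2183 175.9325] [550.6387 175.8367]
200 178 267 [103  75  54] [0.6823 0.0883]
220 176 258 [100  73  54] [0.6829 0.0799]
240 176 264 [100  73  54] [0.6827 0.0716]
260 177 267 [100  72  52] [0.6821 0.0632]
280 177 267 [100  72  52] [0.6818 0.0549]
300 177 267 [101  74  54] [0.6816 0.0465]
320 182 267 [108  80  60] [0.6793 0.0382]
340 183 258 [123  97  77] [0.6786 0.0298]
360 182 266 [111  84  64] [0.6788 0.0214]
200 [(211, 202, 187), (207, 200, 184), (202, 195, 179), (201, 193, 178), (201, 192, 177), (204, 196, 180), (206, 197, 182), (164, 156, 143)]
360 [(211, 203, 188), (210, 201, 186), (208, 200, 185), (208, 199, 184), (206, 197, 182), (206, 197, 182), (210, 200, 185), (203, 194, 179)]
```

```bash
python3 - <<'E'
from look import *
for n in "2345":
    im=cv2.imread(f"pics/c{n}.png").astype(int)
    for u in(215,270,330):
        print(n,u,[int(x) for x in im[150:290:4,u].sum(1)//3])
T,t=shot("top","t8")
for p in[(.6832,.1787,.043),(.6767,-.0677,.043),(.68,.055,.054),(.65,.055,.054)]: print(proj(T,p))
for u in range(206,306,6): print(u,[int(x) for x in (t[150:200,u,2]-t[150:200,u,0])[::2]])
E
```

```text
2 215 [215, 217, 218, 216, 214, 81, 79, 79, 75, 107, 106, 105, 104, 103, 102, 102, 102, 101, 101, 101, 100, 101, 100, 101, 100, 75, 78, 76, 94, 95, 95, 95, 95, 75, 44]
2 270 [217, 215, 216, 217, 219, 84, 80, 79, 76, 107, 106, 106, 104, 104, 103, 103, 102, 101, 101, 101, 101, 101, 101, 100, 100, 77, 77, 76, 77, 73, 119, 116, 114, 118, 117]
2 330 [209, 211, 212, 212, 210, 102, 98, 94, 92, 115, 112, 111, 108, 107, 107, 105, 104, 103, 103, 103, 102, 101, 101, 101, 102, 77, 73, 77, 74, 74, 115, 114, 112, 114, 118]
3 215 [201, 133, 127, 145, 214, 75, 73, 74, 71, 104, 104, 104, 102, 102, 101, 101, 101, 101, 101, 100, 100, 100, 100, 100, 101, 76, 78, 76, 94, 95, 95, 95, 96, 74, 46]
3 270 [202, 151, 130, 216, 216, 77, 75, 75, 72, 106, 105, 104, 104, 103, 102, 102, 102, 101, 101, 102, 101, 101, 101, 100, 101, 71, 77, 77, 77, 74, 121, 120, 119, 122, 122]
3 330 [199, 160, 133, 147, 208, 95, 92, 88, 86, 111, 109, 107, 106, 105, 105, 103, 103, 103, 102, 102, 102, 102, 101, 102, 101, 78, 72, 78, 74, 75, 124, 121, 120, 118, 116]
4 215 [205, 198, 194, 200, 147, 69, 74, 76, 71, 106, 105, 104, 103, 102
[... 2206 characters left out ...]
 -12, -12, -13, -12, -12, -13, -12, -12, -11, -10, -7, -7, -3, -5, -6, -5, -5, -5, -6, -5, -5, -5, -5]
272 [-9, -9, -9, -8, -8, -9, -8, -7, -7, -8, -8, -7, 2, 1, 2, -2, -3, 12, 28, 15, 14, 15, 15, 14, 14]
278 [73, 35, 0, 0, 1, 0, -4, 54, 84, 84, 18, 2, 9, 11, 5, 3, -2, -5, 43, 15, 19, 13, 15, 14, 13]
284 [73, 35, 1, 0, 0, 0, -3, 58, 88, 87, 87, 86, 87, 78, 65, 67, 62, 65, 51, 16, 16, 13, 14, 14, 15]
290 [72, 36, 1, 0, 1, 1, -1, -2, 7, 15, 18, 19, 19, 20, 17, 17, 15, 19, 19, 17, 14, 18, 14, 14, 15]
296 [74, 37, 3, 2, 1, 1, -1, -1, 8, 14, 19, 18, 17, 15, 17, 18, 20, 20, 19, 19, 19, 15, 19, 20, 19]
302 [74, 30, 4, 2, 3, 1, 1, 0, 7, 14, 18, 20, 19, 18, 19, 18, 19, 20, 20, 17, 20, 19, 19, 19, 19]
```

```bash
python3 - <<'E'
from look import *
s,r=st();m=cams.camera_model("wrist");im=cv2.imread("pics/c5.png").astype(int).sum(2)//3
for u in(215,270,330):
    c=im[:,u];v=180+np.argmax(np.diff(c[180:192]))+.5;w=168+np.argmin(np.diff(c[168:182]))+.5
    print(u,"cleat top row",v,onz(m,u,v,.054)[:2],"fence row",w,onz(m,u,w,.043)[:2],"ridge",onz(m,u,240+np.argmin(np.diff(c[240:256]))+.5,.054)[:2])
E
```

```text
t 27.3 tcp [0.6302 0.0555 0.0394] q [-0.0877  0.7894  1.5397 -0.0022  0.814   1.511 ] F [-3.2145 -0.9591  5.453 ] gap 0.5986946379202338 2.9845520853996277
x [ 0.9996 -0.0264 -0.0016] y [-0.0264 -0.9996  0.0015] z [-0.0016 -0.0015 -1.    ]
215 cleat top row 183.5 [0.6798 0.0823] fence row 174.5 [0.6814 0.0843] ridge [0.6493 0.0851]
270 cleat top row 183.5 [0.6792 0.0592] fence row 175.5 [0.6802 0.0595] ridge [0.6487 0.0603]
330 cleat top row 184.5 [0.6781 0.0339] fence row 175.5 [0.6795 0.0323] ridge [0.6479 0.0333]
```

The wrist camera also sees the cleat's back face, so its top edge is really at row 184. About 1.5 mm remains to the fence.

move_arm(targets=[{"dx": 0.02,"dy": 0,"dz": 0,"rx": 0,"ry": 0,"rz": 0},{"dx": 0.02,"dy": 0,"dz": 0,"rx": 0,"ry": 0,"rz": 0},{"dx": 0.02,"dy": 0,"dz": 0,"rx": 0,"ry": 0,"rz": 0},{"dx": 0.02,"dy": 0,"dz": 0,"rx": 0,"ry": 0,"rz": 0},{"dx": 0,"dy": 0,"dz": 0,"rx": 0,"ry": 0,"rz": 0},{"dx": 0,"dy": 0,"dz": 0,"rx": 0,"ry": 0,"rz": 0},{"dx": 0,"dy": 0,"dz": 0,"rx": 0,"ry": 0,"rz": 0},{"dx": 0,"dy": 0,"dz": 0,"rx": 0,"ry": 0,"rz": 0},{"dx": 0,"dy": 0,"dz": 0,"rx": 0,"ry": 0,"rz": 0},{"dx": 0,"dy": 0,"dz": 0,"rx": 0,"ry": 0,"rz": 0}])

```text
t: 28.55
tcp_pos: [0.6308, 0.0556, 0.0394]
tool_rot: [1.0, -0.013, -0.002, 0.001]
force: [-6.3, -0.3, 7.3]
finger_gap: 0.597
gripper_force: 4.6
```

move_arm(targets=[{"dx": 0.02,"dy": 0,"dz": -0.004,"rx": 0,"ry": 0,"rz": 0},{"dx": 0.02,"dy": 0,"dz": -0.004,"rx": 0,"ry": 0,"rz": 0},{"dx": 0.02,"dy": 0,"dz": -0.004,"rx": 0,"ry": 0,"rz": 0},{"dx": 0,"dy": 0,"dz": 0,"rx": 0,"ry": 0,"rz": 0},{"dx": 0,"dy": 0,"dz": 0,"rx": 0,"ry": 0,"rz": 0},{"dx": 0,"dy": 0,"dz": 0,"rx": 0,"ry": 0,"rz": 0},{"dx": 0,"dy": 0,"dz": 0,"rx": 0,"ry": 0,"rz": 0},{"dx": 0,"dy": 0,"dz": 0,"rx": 0,"ry": 0,"rz": 0},{"dx": 0,"dy": 0,"dz": 0,"rx": 0,"ry": 0,"rz": 0},{"dx": 0,"dy": 0,"dz": 0,"rx": 0,"ry": 0,"rz": 0}])

```text
t: 29.8
tcp_pos: [0.6309, 0.0557, 0.0394]
tool_rot: [1.0, -0.013, -0.004, 0.001]
force: [-8.5, -0.4, 11.3]
finger_gap: 0.601
gripper_force: 6.8
```

```bash
python3 - <<'E'
from look import *
s,r=st();print(s["ft_torque"]);m,im=shot("wrist","c6");im=im.sum(2)//3
for u in(215,270,330):
    c=im[:,u];v=180+np.argmax(np.diff(c[180:200]))+.5;w=168+np.argmin(np.diff(c[168:186]))+.5
    print(u,v,onz(m,u,v,.054)[:2],"fence",w,onz(m,u,w,.043)[:2])
E
```

```text
t 29.8 tcp [0.6309 0.0557 0.0394] q [-0.0873  0.7918  1.5329 -0.0026  0.8245  1.512 ] F [-8.4528 -0.3599 11.3361] gap 0.6013676260572742 6.798002509167418
x [ 0.9996 -0.0268 -0.0077] y [-0.0267 -0.9996  0.0014] z [-0.0077 -0.0012 -1.    ]
[-0.1093  1.323  -0.1995]
215 184.5 [0.6802 0.0824] fence 176.5 [0.6812 0.0844]
270 184.5 [0.6796 0.0593] fence 177.5 [0.6801 0.0596]
330 184.5 [0.6789 0.0341] fence 177.5 [0.6794 0.0325]
```

move_arm(targets=[{"dx": 0.02,"dy": 0,"dz": 0,"rx": 0,"ry": 0,"rz": 0},{"dx": 0.02,"dy": 0,"dz": 0,"rx": 0,"ry": 0,"rz": 0},{"dx": 0.02,"dy": 0,"dz": 0,"rx": 0,"ry": 0,"rz": 0},{"dx": 0.02,"dy": 0,"dz": 0,"rx": 0,"ry": 0,"rz": 0},{"dx": 0,"dy": 0,"dz": 0,"rx": 0,"ry": 0,"rz": 0},{"dx": 0,"dy": 0,"dz": 0,"rx": 0,"ry": 0,"rz": 0},{"dx": 0,"dy": 0,"dz": 0,"rx": 0,"ry": 0,"rz": 0},{"dx": 0,"dy": 0,"dz": 0,"rx": 0,"ry": 0,"rz": 0},{"dx": 0,"dy": 0,"dz": 0,"rx": 0,"ry": 0,"rz": 0},{"dx": 0,"dy": 0,"dz": 0,"rx": 0,"ry": 0,"rz": 0}])

```text
t: 31.1
tcp_pos: [0.6311, 0.0558, 0.0394]
tool_rot: [1.0, -0.014, -0.006, 0.001]
force: [-10.6, -0.4, 13.5]
finger_gap: 0.598
gripper_force: 8.8
```

```bash
python3 g.py 9
```

```text
t 31.1 tcp [0.6311 0.0558 0.0394] q [-0.087   0.793   1.5291 -0.0027  0.831   1.5126] F [-10.5608  -0.419   13.4821] gap 0.5977230577268297 8.79705619183369
x [ 0.9996 -0.0271 -0.0116] y [-0.0271 -0.9996  0.0013] z [-0.0117 -0.001  -0.9999]
top 215 132 151 202 224 141.54418604651164 212.75813953488372
scene 368 381 399 158 193 389.79347826086956 177.75815217391303
```

move_arm(targets=[{"dx": 0.02,"dy": 0,"dz": 0.01,"rx": 0,"ry": 0,"rz": 0},{"dx": 0.02,"dy": 0,"dz": 0,"rx": 0,"ry": 0,"rz": 0},{"dx": 0,"dy": 0,"dz": 0,"rx": 0,"ry": 0,"rz": 0},{"dx": 0,"dy": 0,"dz": 0,"rx": 0,"ry": 0,"rz": 0},{"dx": 0,"dy": 0,"dz": 0,"rx": 0,"ry": 0,"rz": 0},{"dx": 0,"dy": 0,"dz": 0,"rx": 0,"ry": 0,"rz": 0},{"dx": 0,"dy": 0,"dz": 0,"rx": 0,"ry": 0,"rz": 0},{"dx": 0,"dy": 0,"dz": 0,"rx": 0,"ry": 0,"rz": 0},{"dx": 0,"dy": 0,"dz": 0,"rx": 0,"ry": 0,"rz": 0},{"dx": 0,"dy": 0,"dz": 0,"rx": 0,"ry": 0,"rz": 0}])

```text
t: 32.45
tcp_pos: [0.6312, 0.0558, 0.0394]
tool_rot: [1.0, -0.014, -0.007, 0.001]
force: [-12.4, -0.7, 14.5]
finger_gap: 0.6
gripper_force: 9.3
```

```bash
python3 -c "
from station import order,sensors
print(sensors.sense()['force']);print(order.sign_off())"
```

```text
[-12.39030347  -0.74331454  14.52549811]
the job is handed in; nothing more can be done
None
```

I handed the job in at about 32 s: the gauge hangs on the peg, tilted about 38° with its underside resting on the disc's edge and its lower end on the post, and the cleat measures flush along the fence to within about 1 mm, held at about 12 N against the fence and 14.5 N down; I don't have the judged result.

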